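# Seat the steel lug in the drilling jig and flip the toggle clamp shut

## Task

Get the flat steel lug ready for drilling: with your fingertips, push it along the jig's base plate until it sits fully home, flat against the long back fence and up against the small end stop by the clamp. Then flip the toggle clamp over by pushing its upright handle all the way down, away from the lug, so that the rubber foot locks the lug in place. Only push: do not pick up the lug or lift it off the plate, and leave the hammer, the wire brush and the scrap-metal figure where they are.

Things in the scene. Friction and masses are not known exactly. Their poses are not given: they have to be found in the camera images.
- jig: Drilling jig, fixed to the bench: dark steel base plate 135 x 325 mm, 12 mm thick. Origin under the plate; x away from the robot at yaw 0, y to the left, z up. All 'jig' numbers below are in this frame (m). The plate spans jig x -0.070 to 0.065, y -0.155 to 0.170; its top is z 0.012. The lug is home with its centre at x 0.015, y -0.020.
- fence_face (a point): Middle of the back fence's working face (jig 0.035, -0.045, 0.022), which looks to jig -x. The fence is a steel bar 170 mm long (jig y -0.130 to 0.040), 16 mm thick, standing 20 mm above the plate.
- stop_face (a point): Middle of the end stop's working face (jig 0.0135, 0.040, 0.017), which looks to jig -y. The stop is a steel block 33 mm long (jig x -0.003 to 0.030), 15 mm thick, standing 10 mm above the plate.
- bar: The loose flat steel lug, 40 mm (its x) x 120 mm (its y) x 12 mm thick, about 0.44 kg, two dark holes in its right half, flat on the jig's plate some 20 to 50 mm short of the fence and 20 to 60 mm short of the stop, up to 12 degrees askew. Origin: centre of its underside. It slides under a push of about 2 to 4 N.
- bar_back_right (a point): The lug's right rear corner (jig +x, -y side), at half its thickness: x 0.020, y -0.060 from its origin.
- bar_back_left (a point): The lug's left rear corner (jig +x, +y side), at half its thickness: x 0.020, y 0.060 from its origin.
- clamp_base (a point): Foot of the horizontal toggle clamp under its arm's pivot, on the plate's top (jig 0.015, 0.070, 0.012). The steel clamp is 28 mm wide and works in the jig's y-z plane at x 0.015; its base reaches from y 0.060 to 0.152, up to z 0.045.
- clamp_arm: The clamp's arm: two steel strips 100 mm long with a spindle and rubber foot. Origin: its pivot (jig 0.015, 0.070, 0.038); the arm runs along its own -y. It starts open, standing up 75 degrees, taking up jig y 0.01 to 0.09, up to z 0.13; closed it is level, reaching to jig -y over the end stop. A linkage over dead centre moves it with the handle; it stays where it is left.
- pad_tip (a point): Middle of the lower face of the rubber foot under the arm's spindle, 60 mm from the arm's pivot; the foot is 17 mm across, 11 mm high. Open: jig z about 0.09. Closed, it stands on the lug at jig x 0.015, y 0.010, z 0.024 and presses it down with about 15 N.
- grip_root (a point): The clamp-side end of the handle's black plastic grip, on its axis. The grip is 95 mm long from here to grip_end, 20 mm wide (jig x), 16 mm thick. It moves under 1 to 3 N at its end and stays where it is left; in the last 8 degrees it snaps over dead centre down to its stop.
- grip_end (a point): Free end of the grip, on its axis, always at jig x 0.015. Open, the handle is upright, end at jig y 0.099, z 0.186. Pushed to +y it tips over by 91 degrees: the end passes y 0.159 z 0.177 (handle 60 degrees above level), y 0.181 z 0.154 (42 degrees), y 0.196 z 0.109 (19 degrees), and is at y 0.200, z 0.060 with the handle level, locked on its stop.
- wire_brush: Bystander: wire brush, wooden back and handle 290 mm long (its y), 30 mm wide, 39 mm high, bristles down. Origin: middle of its underside. To be left alone.
- hammer: Bystander: hammer lying along its x, 280 mm long. To be left alone.
- figure: Bystander: welded scrap-metal figure standing on an 80 x 80 mm steel plate, 190 mm tall, 90 mm wide over its arms. Origin: centre of its underside. To be left alone.
There are look-alikes about, which are no part of the job. Of the things shaped like the bar, the steel one is meant.

How it is judged:
On the way, in this order (a step that is already met when the one before it is completed fails the run):
1. the lug lies home against the back fence and the end stop, the clamp still open (x of each of bar_back_right, bar_back_left in the frame of jig above 0.033 m and y of bar_back_left in the frame of jig above 0.038 m and z of pad_tip in the frame of jig above 0.06 m), for 0.2 s.
2. the clamp is flipped shut with its foot pressing on the lug (z of pad_tip in the frame of jig below 0.0265 m and z of grip_end in the frame of jig below 0.072 m and contact force between clamp_arm and bar above 3 N), for 0.2 s.
At the end, for the whole second after the job is handed in: The lug flat on the plate, both rear corners within 2 mm of the back fence, left end within 2 mm of the end stop; the clamp shut: its foot under 26.5 mm above the bench (lug top: 24 mm) and pressing on the lug with over 3 N, the end of the handle under 72 mm above the bench (all of step 2 and x of each of bar_back_right, bar_back_left in the frame of jig above 0.033 m and y of bar_back_left in the frame of jig above 0.038 m and height (world z) of bar below 0.015 m and linear speed of bar below 0.01 m/s); the robot touches nothing.
It fails at once if the lug is picked up or tipped off the plate (height (world z) of bar above 0.024 m or angle between bar's own z axis and vertical above 0.15 rad).
It fails at once if a bystander (hammer, wire brush or figure) is moved by more than 2 cm or tipped (distance of any of wire_brush, hammer, figure from where it was at the start of the episode above 0.02 m or angle between figure's own z axis and vertical above 0.5 rad).
It also fails if it takes over 54 s, if anything falls off the work surface, if the arm or the gripper's body presses on something with over 40 N, if the wrist force passes 120 N, or if a joint passes its speed limit or range.

## Robot

A 6-joint arm with a two-finger parallel gripper is mounted at the origin on the work surface. World frame = base frame: x ahead of the robot, y to its left, z up, the work surface at z = 0. Lengths are in m, angles in rad, forces in N, time in s.
With the tool pointing down it reaches from about 0.25 to 0.725 m from the base axis. Payload 4 kg.
Tool frame: the origin (TCP) lies at the very end of the fingers, on their centre line; the grasp point (between the pads) lies 19 mm behind it; z points along the fingers, y is the line along which they close (so a half turn about z gives the same grasp; the last joint's range is limited). The gripper opens to 85 mm and grips with 20 to 120 N. Pads are 22 mm wide; open, the fingers measure 114 mm over their backs; the gripper's body (76 mm by 85 mm) begins 54 mm behind the grasp point. The pads swing forward as they close: fully open they stand 13 mm farther back than shut.
Start: joints at [-1.107, 0.241, 0.005, 1.335, 0, 1.571], TCP at [0.224, -0.447, 0.194] pointing down, gripper open.
Joint ranges: [-2.72, 2.72], [-1.05, 1.87], [-1.09, 1.28], [-1.99, 2.15], [-1.42, 1.44], [-3.14, 3.14]. Speed limits (rad/s): [2.79, 2.79, 3.14, 3.14, 3.14, 3.14].

## Interface

Orientations are given as a unit quaternion [x, y, z, w].
In Python, from workcell import bot gives the robot as it stands.
- The arm moves only by the tool carry_out, never from a script. Its argument "increments" is one flat list of numbers, 5 for each row, row after row: the finger opening in cm, from 0 to 8.54, then the shift along the tool's x, y, z in cm, then the turn about the tool's z in rad. A call has exactly 5 rows; each row shifts and turns the commanded pose from where the row before left it, along the tool's axes as they then stand; what a row does not reach is not made up. A row lasts 1/8 s, in which the tool goes at most 62.5 mm and 10.7 degrees, less where a joint would pass 70% of its speed; a pose out of reach is approached as far as the arm can. A call with a gripper value outside its range is refused whole. The fingers move at their own pace and stop on an object; the grip force is fixed at half the most. Time passes only in rows, so rows that do not move let the fingers close, or fill a call up. It gives the time, the measured TCP pose, the force, the opening and the grip force at its end, in the units of the state.
- bot.get_obs(): the state, without advancing time (a new reading comes with each control period).
- bot.camera(name): name is "scene" or "top" or "wrist"; returns a dict with "pixels" (420x560x3 uint8, blue, green, red), "range_z" (420x560 float32, m along the optical axis (not along the pixel's ray), 0 where there is no reading), "mtx" (3x3 intrinsics, pixels), "eye" and "attitude" of the camera in the world. Camera axes: x right, y down, z forward; pixel columns grow to the right and rows downward; lengths in m; the calibration is good to about 2 mm. A picture is of the moment at which its call begins.
- bot.job_done(): hands the job in; it is judged then, once.
Trained networks look in a picture, given as the dict that the camera call returned (one of the last four; its "shot" number tells which), for a name from the list of things; names that differ only in an ending like _2 or _b are one class to them, and where a whole thing is asked for, a point or a joint stands for the part that bears it (a point fixed in the world has none). Each returns a list of dicts, best first, with "p" (0 to 1); they miss things now and then, are a little off and sometimes report something else, mostly with a low value. They report only what shows in the picture. A call takes as long as a camera call. They do not tell look-alikes from the thing itself.
- bot.find_in(picture, name): "xyz" ([x, y, z] in m, in the coordinates of the camera as it stood for that picture, good to about 4 mm: the middle of the surface that is visible of it).
- bot.regions_of(picture, name): "mask" (420x560 bool, what is visible of it).
- bot.place_of(picture, name): "xyz" ([x, y, z] in m, in the coordinates of the camera as it stood for that picture, good to about 4 mm: a listed point, or the origin of a listed thing).
The state is a dict: "clock": time; "joint_pos": joint angles; "joint_vel": joint speeds; "tau": joint torques, N m; "eef_pos": TCP position; "tool_rot": TCP orientation; "ft_force": force on the tool from outside, world axes, zero at the start; "ft_torque": the same for the moment, N m; "grip_width": finger opening in m; "grasp_force": force on a finger pad.
Only numpy, scipy, OpenCV 4.12 (cv2) and the standard library are available. Lean on these libraries where they do the work, as an engineer would, in place of code of your own. Each camera call takes 0.05 s, during which the arm holds its last target. There are 200 camera calls.

## Working session

There is one attempt and no reset: what is moved stays moved. The work goes in short steps, Python scripts to look and compute and a tool call to move; the robot and the scene stay as the last step left them, time stands still between calls to the robot, and variables do not carry over. Pictures are saved under pics/ and viewed, at most 11 in all, crops included, and the job is handed in when it is done.

Besides the shell and the picture viewer there is one more tool, called after "Call:" by a JSON object that holds its "api" and its "payload". carry_out: Moves the arm, as the interface text tells. Its arguments: {"type":"object","properties":{"increments":{"type":"array","items":{"type":"number"}}},"required":["increments"]}

```bash
mkdir -p pics
cat > h.py <<'E'
from workcell import bot
import numpy as np, cv2
from scipy.spatial.transform import Rotation as R
def Rm(a):
    a=np.array(a,float); return a if a.shape==(3,3) else R.from_quat(a).as_matrix()
def w(pic,p): return Rm(pic["attitude"])@np.array(p)+np.array(pic["eye"])
def show(names,pic,fn="place_of"):
    for n in names:
        for d in getattr(bot,fn)(pic,n)[:3]: print(n,round(d["p"],2),np.round(w(pic,d["xyz"]),4))
E
cat > a.py <<'E'
from h import *
for c in ["top","scene"]:
    p=bot.camera(c); cv2.imwrite(f"pics/{c}0.png",p["pixels"]); print(c,p["eye"],p["attitude"])
    show("jig fence_face stop_face bar bar_back_right bar_back_left clamp_base grip_root grip_end pad_tip wire_brush hammer figure".split(),p)
o=bot.get_obs(); print(o["clock"],o["eef_pos"],o["tool_rot"],o["grip_width"])
E
python3 a.py
```

```text
top [ 0.42308724 -0.00802616  1.14696455] [-0.69745045  0.71226062 -0.06093464  0.05034537]
jig 0.73 [ 5.571e-01  1.320e-02 -1.000e-04]
jig 0.4 [0.5704 0.0136 0.019 ]
fence_face 0.61 [ 0.5989 -0.0251  0.0221]
stop_face 0.56 [0.5633 0.0579 0.0219]
bar 0.96 [ 0.509  -0.2542 -0.0044]
bar 0.88 [ 0.3605 -0.1297  0.0015]
bar 0.71 [ 0.5573 -0.0458  0.0137]
bar_back_right 0.88 [ 0.506  -0.3199  0.0038]
bar_back_right 0.65 [ 0.3916 -0.0769  0.006 ]
bar_back_right 0.6 [ 0.5675 -0.108   0.0168]
bar_back_left 0.72 [ 0.3039 -0.1577  0.0054]
bar_back_left 0.57 [0.5706 0.0131 0.0196]
bar_back_left 0.56 [ 0.5529 -0.2099  0.0055]
clamp_base 0.84 [0.5644 0.0883 0.0109]
clamp_base 0.71 [0.5637 0.0891 0.0394]
grip_root 0.65 [0.5583 0.1167 0.088 ]
grip_end 0.41 [0.5605 0.1124 0.1881]
pad_tip 0.54 [0.5653 0.0561 0.0939]
wire_brush 0.91 [0.7801 0.0918 0.0027]
hammer 0.85 [4.948e-01 3.464e-01 3.000e-04]
hammer 0.43 [ 0.6001 -0.0235  0.0189]
figure 0.66 [ 0.5454 -0.4024 -0.0018]
scene [ 1.27694713 -0.61981349  0.90575479] [ 0.82088117  0.37555707 -0.17874329 -0.39135894]
jig 0.8 [ 0.5603  0.0149 -0.0024]
fen
[... 268 characters left out ...]
t 0.88 [0.5729 0.0164 0.0148]
bar_back_left 0.71 [ 0.3053 -0.1508  0.0066]
bar_back_left 0.66 [ 0.5507 -0.2091  0.0112]
clamp_base 0.93 [0.5629 0.0831 0.0114]
clamp_base 0.22 [0.5688 0.0546 0.0889]
grip_root 0.7 [ 0.5514 -0.0436  0.0074]
grip_root 0.66 [0.5595 0.1161 0.0934]
grip_end 0.57 [0.5581 0.1198 0.1863]
grip_end 0.27 [ 0.7792  0.0932 -0.0009]
pad_tip 0.7 [0.5692 0.0564 0.0939]
pad_tip 0.51 [0.5697 0.0171 0.0153]
wire_brush 0.7 [0.7792 0.0922 0.001 ]
hammer 0.94 [ 0.4968  0.3462 -0.0014]
hammer 0.72 [0.568  0.0564 0.0912]
figure 0.68 [ 0.541  -0.4029  0.0025]
1.4 [ 0.22365525 -0.44717532  0.19429622] [ 9.73240684e-01  2.29788101e-01 -1.65301139e-05 -1.47037833e-05] 0.08544912115883271
```

View pics/top0.png

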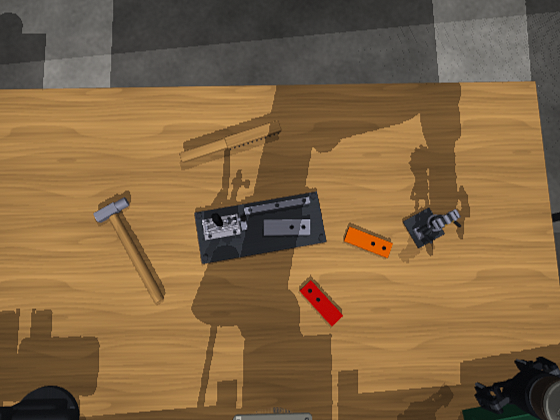

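View pics/scene0.png

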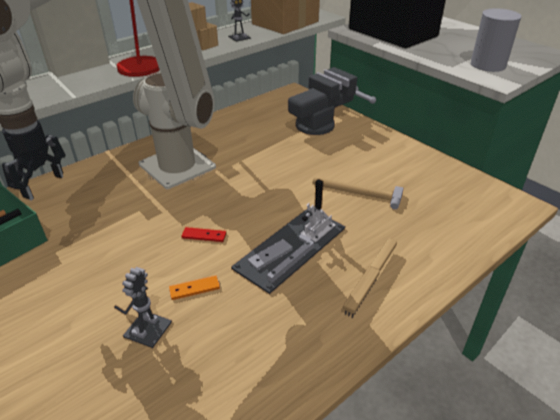

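The top view shows the jig at about (260,228), turned slightly. The grey lug on it is at (287,227), the clamp is at (220,225), and the coloured look-alikes lie off the jig. Next I'll fit the jig and lug precisely from the depth image.

```bash
cat > fit.py <<'E'
from h import *
def cloud(p):
    K=np.array(p["mtx"]);z=p["range_z"];v,u=np.mgrid[:420,:560]
    c=np.stack([(u-K[0,2])/K[0,0]*z,(v-K[1,2])/K[1,1]*z,z],-1)
    return c@Rm(p["attitude"]).T+np.array(p["eye"])
def rect(P):
    (c,s,a)=cv2.minAreaRect((P*1000).astype(np.float32)); return np.round(c,1),np.round(s,1),round(a,1)
E
cat > b.py <<'E'
from fit import *
p=bot.camera("top");W=cloud(p)
print("bench z",np.median(W[250:300,180:260,2][p["range_z"][250:300,180:260]>0]))
for d in bot.regions_of(p,"jig")[:2]:
    m=d["mask"]; print("jig",d["p"],m.sum(),rect(W[m][:,:2]))
for d in bot.regions_of(p,"bar")[:4]:
    m=d["mask"]; c=W[m]; print("bar",d["p"],m.sum(),rect(c[:,:2]),np.median(c[:,2]))
im=p["pixels"][180:275,185:335]
cv2.imwrite("pics/crop.png",cv2.resize(im,None,fx=5,fy=5,interpolation=cv2.INTER_CUBIC))
# known-points fit
M={"jig":(0,0,0),"fence_face":(.035,-.045,.022),"clamp_base":(.015,.07,.012),"grip_end":(.015,.099,.186),"stop_face":(.0135,.04,.017)}
A=[];B=[]
for q in [p,bot.camera("scene")]:
    for n,l in M.items():
        ds=bot.place_of(q,n)
        if ds and ds[0]["p"]>.3:
            x=w(q,ds[0]["xyz"]); A.append(l[:2]);B.append(x[:2])
A=np.array(A);B=np.array(B);a=A-A.mean(0);b=B-B.mean(0)
th=np.arctan2((a[:,0]*b[:,1]-a[:,1]*b[:,0]).sum(),(a*b).sum());Rz=np.array([[np.cos(th),-np.sin(th)],[np.sin(th),np.cos(th)]])
print("jig fit",B.mean(0)-Rz@A.mean(0),np.degrees(th)); print(np.round((B-(A@Rz.T+B.mean(0)-Rz@A.mean(0)))*1000,1).tolist())
E
python3 b.py
```

```text
bench z 0.00028104336802581287
jig 0.95 5828 (array([524. ,  18.6]), array([207.5, 329.1]), 8.3)
bar 0.98 800 (array([ 382.8, -101.2]), array([194.9,  57.1]), 50.3) 0.01199116897024688
bar 0.92 637 (array([ 493.3, -154.7]), array([ 86.5, 313.4]), 10.2) 0.012151677191114318
bar 0.68 747 (array([497.8, -43.6]), array([118.1, 150.7]), 89.0) 0.023919368624602644
jig fit [0.55536997 0.02074089] 9.116051604532945
[[6.7, -7.4], [-34.8, 77.4], [1.9, -3.8], [7.6, -32.3], [1.7, -2.7], [3.2, -6.2], [4.3, -9.1], [1.3, -8.9], [3.7, -4.1], [4.4, -2.8]]
```

View pics/crop.png

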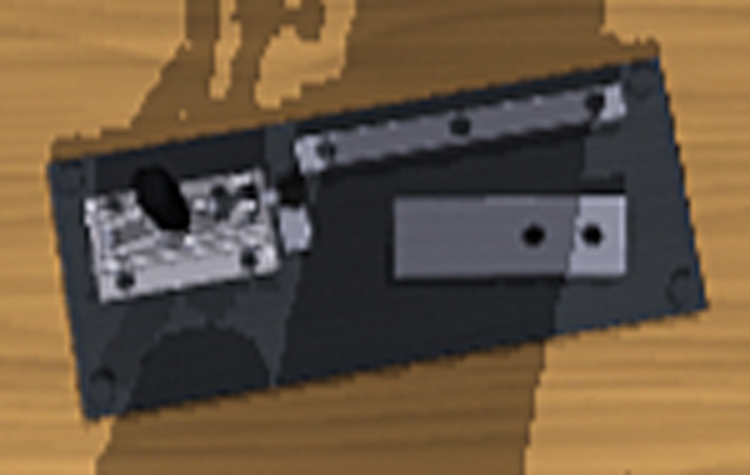

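The crop shows the plate corners at about (50,165), (657,62), (707,305) and (90,418), and the lug top at (393,196) to (627,277). The lug's left end still has a gap to the stop at (295,228). I'll project those pixels onto the known heights.

```bash
cat > c.py <<'E'
from fit import *
p=bot.camera("top");K=np.array(p["mtx"])
def ray(pts,z):
    u=(np.array(pts,float)+.5)/5-.5+[185,180]
    d=np.c_[(u-K[:2,2])/[K[0,0],K[1,1]],np.ones(len(u))]@Rm(p["attitude"]).T
    e=np.array(p["eye"]); return (e+d*((z-e[2])/d[:,2])[:,None])[:,:2]
def kab(A,B):
    a=A-A.mean(0);b=B-B.mean(0);t=np.arctan2((a[:,0]*b[:,1]-a[:,1]*b[:,0]).sum(),(a*b).sum())
    Rz=R.from_euler("z",t).as_matrix()[:2,:2];o=B.mean(0)-Rz@A.mean(0);print("res",np.round(1000*(B-A@Rz.T-o),1).tolist());return o,t,Rz
pl=ray([(50,165),(657,62),(707,305),(90,418)],.012)
o,t,Rz=kab(np.array([[.065,.17],[.065,-.155],[-.07,-.155],[-.07,.17]]),pl);print("jig",o,np.degrees(t))
lg=ray([(393,196),(626,195),(627,277),(393,278)],.024)
bo,bt,_=kab(np.array([[.02,.06],[.02,-.06],[-.02,-.06],[-.02,.06]]),lg);print("bar",bo,np.degrees(bt))
print("bar corners in jig",np.round((lg-o)@Rz,4).tolist(),"fence front top L/R in jig",np.round((ray([(300,172),(622,113)],.032)-o)@Rz,4).tolist())
W=cloud(p)
for d in bot.regions_of(p,"bar"):
    m=d["mask"]&(p["range_z"]>0);m&=(abs(W[...,2]-.024)<.005); 
    m=cv2.morphologyEx(m.astype(np.uint8),cv2.MORPH_OPEN,np.ones((3,3)))>0
    if m.sum()>300: print(rect(W[m][:,:2]))
ob=bot.get_obs();print(ob["eef_pos"],Rm(ob["tool_rot"]).round(3).tolist())
E
python3 c.py
```

```text
res [[-0.8, -1.8], [-3.2, 2.1], [2.2, 1.8], [1.8, -2.1]]
jig [0.55850143 0.01499497] 8.961830659187674
res [[1.1, -0.2], [1.1, 0.1], [-1.1, 0.3], [-1.1, -0.2]]
bar [ 0.55194145 -0.04598619] -0.9449814241185501
bar corners in jig [[0.0151, -0.0039], [-0.0055, -0.1219], [-0.047, -0.1144], [-0.0265, 0.0033]] fence front top L/R in jig [[0.0345, 0.0406], [0.0357, -0.127]]
(array([553.3, -44.8]), array([118.3,  39.3]), 89.1)
[ 0.22366849 -0.44717267  0.19430588] [[0.894, 0.447, -0.0], [0.447, -0.894, 0.0], [0.0, -0.0, -1.0]]
```

Call:
{"api": "carry_out", "payload": {"increments": [6,0,0,0,0.155,6,0,0,0,0.152,6,4,-4.4,0,0,6,4,-4.4,0,0,6,4,-4.4,0,0]}}

```text
clock: 2.82
eef_pos: [0.3223, -0.2968, 0.1944]
tool_rot: [0.997, 0.078, 0.0, 0.0]
ft_force: [0.6, -0.8, -0.1]
grip_width: 0.0596
grasp_force: 0.0
```

Call:
{"api": "carry_out", "payload": {"increments": [6,4,-4.4,0,0,6,4,-4.4,0,0,6,4,-4.4,0,0,6,4,-4.4,0,0,6,3.9,-4.4,0,0]}}

```text
clock: 3.45
eef_pos: [0.4848, -0.0479, 0.1945]
tool_rot: [0.997, 0.078, 0.0, 0.0]
ft_force: [1.0, -1.6, 0.0]
grip_width: 0.0602
grasp_force: 0.0
```

Call:
{"api": "carry_out", "payload": {"increments": [6,0,0,4,0,6,0,0,4,0,6,0,0,4,0,6,0,0,3,0,6,0,0,0,0]}}

```text
clock: 4.08
eef_pos: [0.4813, -0.0494, 0.0422]
tool_rot: [0.997, 0.078, -0.003, -0.001]
ft_force: [-0.7, -0.4, 0.4]
grip_width: 0.0605
grasp_force: 0.0
```

```bash
cat > s.py <<'E'
from h import *
def st():
    o=bot.get_obs();c,s=np.cos(np.radians(9)),np.sin(np.radians(9));d=np.array(o["eef_pos"])[:2]-[.5585,.015]
    T=Rm(o["tool_rot"])
    print("t",o["clock"],"eef",np.round(o["eef_pos"],4),"jig",np.round([c*d[0]+s*d[1],-s*d[0]+c*d[1]],4),"toolyaw",np.degrees(np.arctan2(T[1,0],T[0,0])).round(2),"F",np.round(o["ft_force"],1),"w",round(o["grip_width"],4))
if __name__=="__main__": st()
E
python3 s.py; python3 -c "
from h import *
p=bot.camera('wrist');cv2.imwrite('pics/w1.png',p['pixels'])"
```

```text
t 4.075 eef [ 0.4813 -0.0494  0.0422] jig [-0.0863 -0.0515] toolyaw 8.99 F [-0.7 -0.4  0.4] w 0.0605
```

View pics/w1.png

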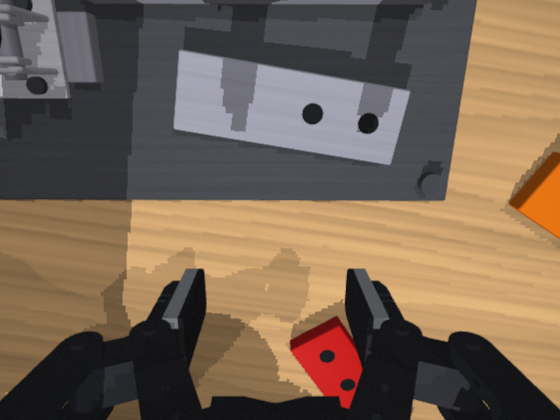

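The wrist view shows the plate edge level in the picture, so the tool is aligned with the jig. The fingertips are at (195,270) and (358,270), in front of the lug (175–410, 50–165). I'll read the tip height from depth.

Run:
```python
from fit import *
p=bot.camera("wrist");W=cloud(p)
for r in [W[268:330,160:206],W[268:330,345:395]]:
    z=r[...,2];m=(z>.03)&(z<.12); print(m.sum(),np.percentile(z[m],[1,5,50]).round(4))
    q=r[m&(z<np.percentile(z[m],5))]; print(q.min(0).round(4),q.max(0).round(4))
c,s=np.cos(np.radians(9)),np.sin(np.radians(9))
# lug corners via mask
for d in bot.regions_of(p,"bar"):
    m=d["mask"]&(p["range_z"]>0)&(abs(W[...,2]-.024)<.006)
    if m.sum()>2000:
        x=W[m][:,:2]-[.5585,.015]; J=np.c_[c*x[:,0]+s*x[:,1],-s*x[:,0]+c*x[:,1]]
        print("bar jig",rect(J),np.median(W[m][:,2]))
show(["fence_face","stop_face"],p)
```

```text
1965 [0.0878 0.0902 0.1044]
[ 0.4695 -0.0218  0.0851] [ 0.4884 -0.0127  0.0902]
2053 [0.087  0.0901 0.1047]
[ 0.4753 -0.0843  0.0859] [ 0.4986 -0.0779  0.09  ]
bar jig (array([-17.5, -59.6]), array([120.1,  40.3]), 80.5) 0.02398353258042825
fence_face 0.66 [ 0.6008 -0.0199  0.0217]
fence_face 0.38 [0.5641 0.0865 0.039 ]
stop_face 0.57 [0.5618 0.0587 0.0161]
```

Call:
{"api": "carry_out", "payload": {"increments": [6,1.0,0,1.2,0,6,0,0,0.6,0,6,0,0,0.3,0,6,0,0,0.2,0,6,0,0,0,0]}}

```text
clock: 4.95
eef_pos: [0.4934, -0.0481, 0.0211]
tool_rot: [0.997, 0.078, -0.0, -0.0]
ft_force: [-0.1, 0.2, 0.7]
grip_width: 0.0601
grasp_force: 0.0
```

```bash
python3 s.py
python3 - <<'E'
from h import *
p=bot.camera('wrist');cv2.imwrite('pics/w2.png',p['pixels'])
E
```

```text
t 4.95 eef [ 0.4934 -0.0481  0.0211] jig [-0.0741 -0.0522] toolyaw 8.98 F [-0.1  0.2  0.7] w 0.0601
```

View pics/w2.png

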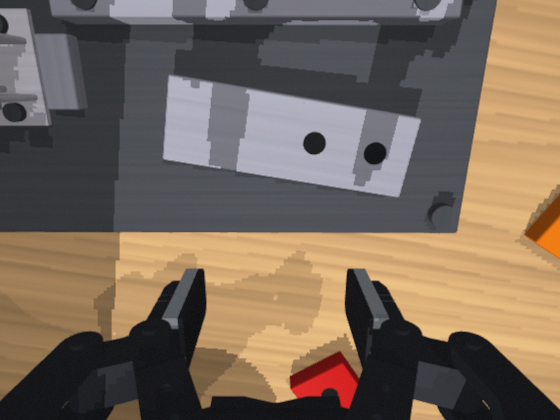

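The lug is at (165–420, 75–195), still untouched; the tips sit just short of the plate edge (row 232). I'll lower in small steps, watching force.

Call:
{"api": "carry_out", "payload": {"increments": [6,0,0,0.2,0,6,0,0,0.2,0,6,0,0,0.2,0,6,0,0,0,0,6,0,0,0,0]}}

```text
clock: 5.62
eef_pos: [0.4937, -0.0481, 0.0153]
tool_rot: [0.997, 0.078, -0.0, -0.0]
ft_force: [-0.2, -0.7, -0.1]
grip_width: 0.0599
grasp_force: 0.0
```

Run:
```python
from h import *
p=bot.camera('wrist');o=bot.get_obs();K=np.array(p["mtx"])
T=Rm(o["tool_rot"])
for l in [(0,0,0),(0,-.03,0),(0,-.03,-.007),(.011,-.03,0),(0,-.03,-.013)]:
    c=Rm(p["attitude"]).T@(T@np.array(l)+o["eef_pos"]-np.array(p["eye"])); print(l,(K@c/c[2])[:2].round(),c[2].round(3))
print([round(float(p["range_z"][r,198]),3) for r in range(262,300,4)])
```

```text
(0, 0, 0) [275. 244.] 0.196
(0, -0.03, 0) [219. 244.] 0.196
(0, -0.03, -0.007) [217. 250.] 0.189
(0.011, -0.03, 0) [218. 225.] 0.192
(0, -0.03, -0.013) [215. 255.] 0.184
[0.217, 0.217, 0.147, 0.145, 0.141, 0.141, 0.141, 0.141, 0.141, 0.142]
```

Run:
```python
from fit import *
p=bot.camera('scene');o=bot.get_obs();K=np.array(p["mtx"]);T=Rm(o["tool_rot"])
c=Rm(p["attitude"]).T@(np.array(o["eef_pos"])-np.array(p["eye"]));u=(K@c/c[2])[:2];print(u)
x,y=int(u[0]),int(u[1]);im=p["pixels"][y-75:y+45,x-80:x+80].copy();im=cv2.resize(im,None,fx=4,fy=4);cv2.circle(im,(320,300),3,(0,0,255),-1);cv2.imwrite("pics/s2.png",im)
W=cloud(p);d=(W-np.array(o["eef_pos"]))@T
m=(p["range_z"]>0)&(abs(d[...,0])<.013)&(abs(d[...,1])<.06)&(d[...,2]<-.001+.0);print(np.sort(d[...,2][m])[-20:].round(4))
```

```text
[255.81863679 243.63801381]
[-0.0498 -0.0498 -0.0497 -0.0489 -0.0489 -0.0481 -0.0476 -0.0475 -0.047
 -0.0467 -0.0463 -0.0461 -0.0454 -0.0436 -0.0435 -0.0435 -0.0434 -0.0421
 -0.0016 -0.0014]
```

View pics/s2.png

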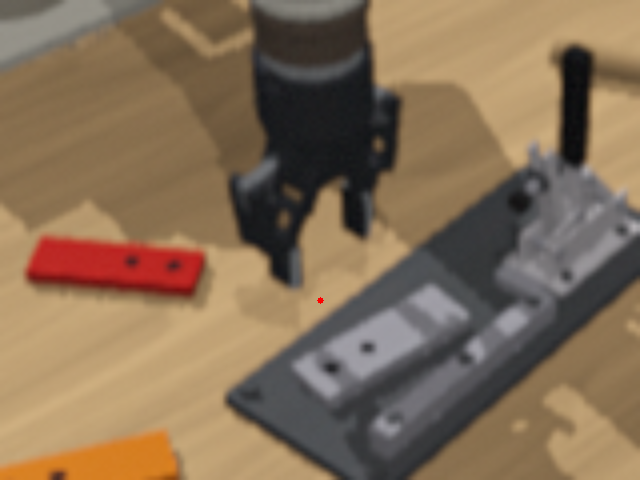

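The scene view shows the fingertips at about (295,280) and (362,230), well above the bench. Depth puts them 42 mm above the reported TCP, so I'll trust the images and keep lowering step by step with force checks.

Call:
{"api": "carry_out", "payload": {"increments": [6,0,0,1,0,6,0,0,0.8,0,6,0,0,0.7,0,6,0,0,0.5,0,6,0,0,0,0]}}

```text
clock: 6.35
eef_pos: [0.4932, -0.0481, -0.0153]
tool_rot: [0.997, 0.078, -0.001, -0.0]
ft_force: [-0.4, 0.4, 0.1]
grip_width: 0.0599
grasp_force: 0.0
```

```bash
cat > tip.py <<'E'
from fit import *
from s import st
st()
o=bot.get_obs();T=Rm(o["tool_rot"])
p=bot.camera('wrist');W=cloud(p);d=(W-np.array(o["eef_pos"]))@T
print([d[r,198].round(3).tolist()+[round(float(W[r,198,2]),3)] for r in range(262,284,4)])
E
python3 tip.py
```

```text
t 6.35 eef [ 0.4932 -0.0481 -0.0153] jig [-0.0744 -0.0521] toolyaw 8.98 F [-0.4  0.4  0.1] w 0.0599
[[-0.003, -0.038, -0.015, -0.0], [-0.006, -0.039, -0.014, -0.002], [0.01, -0.031, -0.048, 0.033], [0.01, -0.03, -0.052, 0.036], [0.01, -0.03, -0.053, 0.038], [0.008, -0.03, -0.054, 0.039]]
```

Call:
{"api": "carry_out", "payload": {"increments": [6,0,0,0.4,0,6,0,0,0.4,0,6,0,0,0.2,0,6,0,0,0.2,0,6,0,0,0,0]}}

```text
clock: 7.02
eef_pos: [0.4935, -0.0481, -0.0269]
tool_rot: [0.997, 0.078, -0.0, -0.0]
ft_force: [0.1, -0.0, -0.6]
grip_width: 0.0598
grasp_force: 0.0
```

```bash
python3 tip.py
```

```text
t 7.025 eef [ 0.4935 -0.0481 -0.0269] jig [-0.0741 -0.0521] toolyaw 8.98 F [ 0.1 -0.  -0.6] w 0.0598
[[0.009, -0.033, -0.039, 0.012], [0.008, -0.033, -0.039, 0.012], [0.01, -0.031, -0.047, 0.021], [0.01, -0.03, -0.051, 0.024], [0.01, -0.03, -0.054, 0.027], [0.009, -0.03, -0.054, 0.028]]
```

Call:
{"api": "carry_out", "payload": {"increments": [6,1.2,0,0,0,6,0.8,0,0,0,6,0.8,0,0,0,6,0.8,0,0,0,6,0.6,0,0,0]}}

```text
clock: 7.7
eef_pos: [0.535, -0.0414, -0.027]
tool_rot: [0.997, 0.078, -0.001, -0.0]
ft_force: [-4.5, -0.8, 2.3]
grip_width: 0.06
grasp_force: 2.0
```

Call:
{"api": "carry_out", "payload": {"increments": [6,0.5,0,0,0,6,0.4,0,0,0,6,0.3,0,0,0,6,0.2,0,0,0,6,0,0,0,0]}}

```text
clock: 8.32
eef_pos: [0.5495, -0.0392, -0.0267]
tool_rot: [0.997, 0.078, 0.0, -0.0]
ft_force: [-0.8, 0.0, -1.8]
grip_width: 0.0602
grasp_force: 0.5
```

```bash
cat > lug.py <<'E'
from fit import *
from s import st
st()
c,s=np.cos(np.radians(9)),np.sin(np.radians(9))
def lug(cam="wrist",save=None):
    p=bot.camera(cam);W=cloud(p)
    if save: cv2.imwrite(save,p["pixels"])
    for d in bot.regions_of(p,"bar"):
        m=d["mask"]&(p["range_z"]>0)&(abs(W[...,2]-.024)<.006)
        x=W[m][:,:2]-[.5585,.015]
        if len(x)>300 and abs(np.median(x[:,1]))<.12:
            J=np.c_[c*x[:,0]+s*x[:,1],-s*x[:,0]+c*x[:,1]]
            print(cam,"bar jig",rect(J),"z",np.median(W[m][:,2]).round(4),"pct",np.percentile(J,[.5,99.5],axis=0).round(4).tolist())
if __name__=="__main__":
    import sys; lug(*sys.argv[1:])
E
python3 lug.py wrist pics/w3.png
```

```text
t 8.325 eef [ 0.5495 -0.0392 -0.0267] jig [-0.0174 -0.0522] toolyaw 8.99 F [-0.8  0.  -1.8] w 0.0602
wrist bar jig (array([ 12.8, -55.8]), array([120.5,  40.8]), 90.0) z 0.024 pct [[-0.0068, -0.1148], [0.0318, 0.0029]]
```

View pics/w3.png

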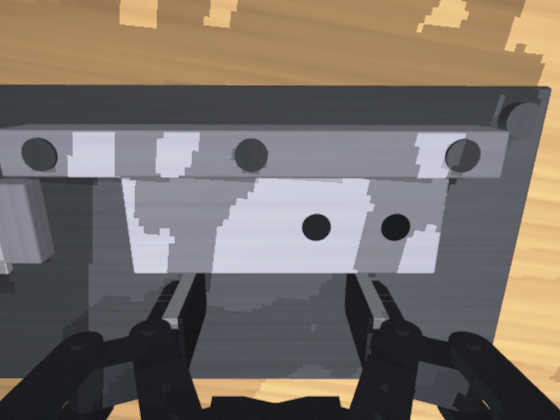

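The wrist view shows the lug (125–445, 180–272) square to the fence, which starts at row 178, with about 2 mm to go. The left end still needs about 36 mm to the stop.

Call:
{"api": "carry_out", "payload": {"increments": [6,0.2,0,0,0,6,0.2,0,0,0,6,0,0,0,0,6,-1.0,0,0,0,6,-1.5,0,0,0]}}

```text
clock: 9.05
eef_pos: [0.5297, -0.0427, -0.0262]
tool_rot: [0.997, 0.078, 0.002, 0.0]
ft_force: [-0.7, 0.6, -0.5]
grip_width: 0.0597
grasp_force: 0.0
```

```bash
python3 lug.py wrist
```

```text
t 9.05 eef [ 0.5297 -0.0427 -0.0262] jig [-0.0374 -0.0525] toolyaw 9.0 F [-0.7  0.6 -0.5] w 0.0597
wrist bar jig (array([ 13.5, -55.8]), array([120.9,  40.4]), 89.3) z 0.024 pct [[-0.0058, -0.1148], [0.0329, 0.0029]]
```

Call:
{"api": "carry_out", "payload": {"increments": [6,0,0,-3,0,0,0,0,-3,0,0,2.4,4.7,0,0,0,2.4,4.7,0,0,0,0,0,0,0]}}

```text
clock: 9.78
eef_pos: [0.5939, -0.1312, 0.0337]
tool_rot: [0.997, 0.076, 0.002, 0.001]
ft_force: [-0.8, -0.1, 0.0]
grip_width: 0.0001
grasp_force: 0.0
```

Call:
{"api": "carry_out", "payload": {"increments": [0,0,0,2,0,0,0,0,1,0,0,0,0,0.5,0,0,0,0,0,0,0,0,0,0,0]}}

```text
clock: 10.4
eef_pos: [0.5909, -0.1279, -0.001]
tool_rot: [0.997, 0.079, 0.001, 0.0]
ft_force: [0.3, 0.1, -0.2]
grip_width: -0.0001
grasp_force: 0.0
```

```bash
python3 lug.py wrist pics/w4.png
python3 - <<'E'
from fit import *
o=bot.get_obs();T=Rm(o["tool_rot"])
p=bot.camera('wrist');W=cloud(p);d=(W-np.array(o["eef_pos"]))@T
m=(p["range_z"]>0)&(W[...,2]>.03)&(abs(d[...,0])<.02)&(abs(d[...,1])<.03)
print(np.sort(W[...,2][m])[:200:20].round(4)); q=d[m&(W[...,2]<.06)];print(np.percentile(q,[1,99],axis=0).round(4))
E
```

```text
t 10.4 eef [ 0.5909 -0.1279 -0.001 ] jig [ 0.0096 -0.1462] toolyaw 9.0 F [ 0.3  0.1 -0.2] w -0.0001
wrist bar jig (array([ 12.5, -64.3]), array([104.1,  37.9]), 89.9) z 0.024 pct [[-0.0057, -0.116], [0.031, -0.0158]]
[0.038  0.0392 0.0405 0.041  0.0415 0.042  0.0425 0.0428 0.0433 0.0436]
[[ 0.0054 -0.0129 -0.0608]
 [ 0.0108  0.0136 -0.04  ]]
```

View pics/w4.png

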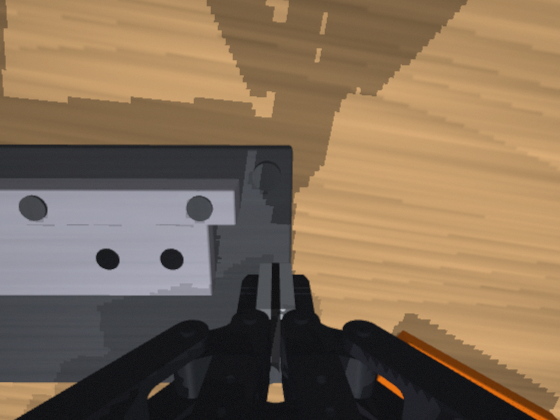

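The view shows the closed fingertip at (275,270), right of the lug's end at (210,260), with the lug against the fence. I'll lower and push to the left.

Call:
{"api": "carry_out", "payload": {"increments": [0,0.2,0,1,0,0,0,0,0.6,0,0,0,0,0.5,0,0,0,-1,0,0,0,0,-0.8,0,0]}}

```text
clock: 11.18
eef_pos: [0.5893, -0.1093, -0.0227]
tool_rot: [0.997, 0.078, -0.0, 0.0]
ft_force: [0.6, -2.8, -0.0]
grip_width: 0.0
grasp_force: 1.3
```

Call:
{"api": "carry_out", "payload": {"increments": [0,0,-0.7,0,0,0,0,-0.7,0,0,0,0,-0.7,0,0,0,0,-0.5,0,0,0,0,0,0,0]}}

```text
clock: 11.8
eef_pos: [0.5855, -0.0834, -0.0225]
tool_rot: [0.997, 0.079, 0.0, -0.0]
ft_force: [0.1, -1.3, 0.6]
grip_width: 0.0001
grasp_force: 0.3
```

```bash
python3 lug.py wrist
```

```text
t 11.8 eef [ 0.5855 -0.0834 -0.0225] jig [ 0.0112 -0.1014] toolyaw 9.03 F [ 0.1 -1.3  0.6] w 0.0001
wrist bar jig (array([ 12.6, -36.2]), array([ 37.8, 106.9]), 0.4) z 0.024 pct [[-0.0055, -0.0884], [0.0305, 0.014]]
```

Call:
{"api": "carry_out", "payload": {"increments": [0,0,-0.4,0,0,0,0,-0.3,0,0,0,0,-0.2,0,0,0,0,-0.1,0,0,0,0,0,0,0]}}

```text
clock: 12.52
eef_pos: [0.5839, -0.0743, -0.0227]
tool_rot: [0.997, 0.078, 0.0, -0.0]
ft_force: [-0.0, -2.0, 0.4]
grip_width: -0.0003
grasp_force: 1.1
```

```bash
python3 lug.py wrist
```

```text
t 12.525 eef [ 0.5839 -0.0743 -0.0227] jig [ 0.0111 -0.0922] toolyaw 8.99 F [-0.  -2.   0.4] w -0.0003
wrist bar jig (array([ 12.5, -26.7]), array([ 37.6, 106.7]), 0.1) z 0.024 pct [[-0.0054, -0.0791], [0.0304, 0.0232]]
```

Call:
{"api": "carry_out", "payload": {"increments": [0,0,-0.1,0,0,0,0,-0.1,0,0,0,0,-0.1,0,0,0,0,0,0,0,0,0,0,0,0]}}

```text
clock: 13.25
eef_pos: [0.5838, -0.0736, -0.0226]
tool_rot: [0.997, 0.078, 0.0, 0.002]
ft_force: [1.3, -7.8, -1.0]
grip_width: 0.0001
grasp_force: 3.5
```

```bash
python3 lug.py wrist; python3 lug.py top
```

```text
t 13.25 eef [ 0.5838 -0.0736 -0.0226] jig [ 0.0111 -0.0915] toolyaw 8.9 F [ 1.3 -7.8 -1. ] w 0.0001
wrist bar jig (array([ 12.2, -26.6]), array([105.8,  37.8]), 89.8) z 0.024 pct [[-0.0055, -0.0786], [0.0304, 0.0238]]
t 13.35 eef [ 0.5838 -0.0736 -0.0226] jig [ 0.0111 -0.0915] toolyaw 8.89 F [ 0.8 -8.2 -0.8] w -0.0001
top bar jig (array([16.8,  3. ]), array([72.7, 39.4]), 89.0) z 0.024 pct [[-0.0029, -0.0311], [0.0355, 0.0387]]
```

Call:
{"api": "carry_out", "payload": {"increments": [0,0,0.5,0,0,0,0,0.5,0,0,0,0,0,-4,0,5,-2.5,-1.7,0,0,5,-2.6,-1.7,0,0]}}

```text
clock: 14.08
eef_pos: [0.5292, -0.0549, 0.0178]
tool_rot: [0.997, 0.078, 0.001, -0.001]
ft_force: [-0.7, -0.4, 0.1]
grip_width: 0.0358
grasp_force: 0.0
```

Call:
{"api": "carry_out", "payload": {"increments": [5,0,0,2,0,5,0,0,1.5,0,5,0,0,0.7,0,5,0,0,0,0,5,1.0,0,0,0]}}

```text
clock: 14.7
eef_pos: [0.5394, -0.0542, -0.0245]
tool_rot: [0.997, 0.078, -0.0, -0.0]
ft_force: [-0.3, 0.5, 0.0]
grip_width: 0.05
grasp_force: 0.0
```

Call:
{"api": "carry_out", "payload": {"increments": [5,0.8,0,0,0,5,0.5,0,0,0,5,0.2,0,0,0,5,0.1,0,0,0,5,0,0,0,0]}}

```text
clock: 15.32
eef_pos: [0.5525, -0.0518, -0.0249]
tool_rot: [0.997, 0.078, -0.002, -0.0]
ft_force: [-4.9, -1.9, 5.6]
grip_width: 0.0502
grasp_force: 3.0
```

```bash
python3 lug.py wrist
```

```text
t 15.325 eef [ 0.5525 -0.0518 -0.0249] jig [-0.0164 -0.065 ] toolyaw 8.98 F [-4.9 -1.9  5.6] w 0.0502
wrist bar jig (array([ 13.7, -18.2]), array([ 40. , 122.6]), 0.2) z 0.024 pct [[-0.0055, -0.0787], [0.0318, 0.039]]
```

Call:
{"api": "carry_out", "payload": {"increments": [5,0.1,0,0,0,5,0.1,0,0,0,5,0,0,0,0,5,-1.0,0,0,0,5,-1.0,0,0,0]}}

```text
clock: 16.05
eef_pos: [0.5374, -0.0544, -0.0246]
tool_rot: [0.997, 0.078, 0.001, 0.0]
ft_force: [-0.3, -0.8, -0.1]
grip_width: 0.05
grasp_force: 0.0
```

Call:
{"api": "carry_out", "payload": {"increments": [0,0,0,-4,0,0,0,0,-4,0,0,0,0,-4,0,0,0,0,-3.5,0,0,0,0,0,0]}}

```text
clock: 16.68
eef_pos: [0.5399, -0.0547, 0.1339]
tool_rot: [0.997, 0.078, 0.004, 0.001]
ft_force: [-0.6, 0.2, -0.3]
grip_width: 0.0001
grasp_force: 0.0
```

```bash
python3 lug.py wrist pics/w5.png
python3 - <<'E'
from h import *
p=bot.camera("wrist"); c,s=np.cos(np.radians(9)),np.sin(np.radians(9))
for n in ["bar_back_left","bar_back_right","stop_face","fence_face"]:
    for d in bot.place_of(p,n)[:1]:
        x=w(p,d["xyz"])-[.5585,.015,0]; print(n,round(d["p"],2),np.round([c*x[0]+s*x[1],-s*x[0]+c*x[1],x[2]],4))
E
```

```text
t 16.675 eef [ 0.5399 -0.0547  0.1339] jig [-0.0293 -0.0659] toolyaw 8.98 F [-0.6  0.2 -0.3] w 0.0001
wrist bar jig (array([ 13.4, -19.2]), array([120.8,  39.4]), 89.9) z 0.024 pct [[-0.006, -0.0788], [0.0331, 0.0394]]
bar_back_left 0.77 [-0.0444 -0.2193  0.0075]
bar_back_right 0.95 [ 0.0312 -0.0764  0.0144]
stop_face 0.78 [0.0076 0.045  0.0134]
fence_face 0.92 [ 0.0317 -0.0392  0.0232]
```

View pics/w5.png

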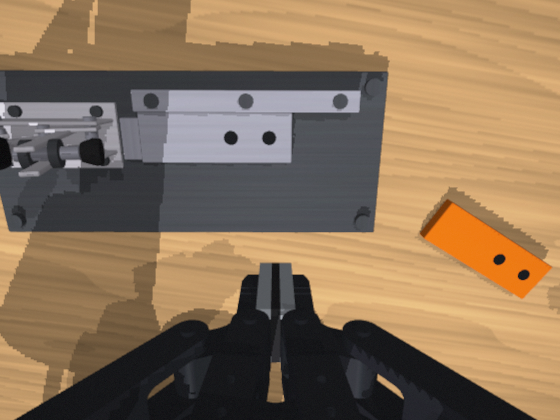

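The wrist view shows the lug (140–292, 112–162) flush with the fence (row 112) and touching the end stop (column 140). It is home, so the handle comes next.

Call:
{"api": "carry_out", "payload": {"increments": [0,1.5,-4,0,0,0,1.5,-4,0,0,0,1.4,-4,0.5,0,0,0,0,0.9,0,0,0,0,0,0]}}

```text
clock: 17.65
eef_pos: [0.5605, 0.0707, 0.1146]
tool_rot: [0.997, 0.079, -0.002, 0.0]
ft_force: [0.8, -0.1, 1.0]
grip_width: -0.0002
grasp_force: 0.0
```

```bash
python3 s.py
python3 - <<'E'
from fit import *
o=bot.get_obs();T=Rm(o["tool_rot"])
p=bot.camera('wrist');W=cloud(p);d=(W-np.array(o["eef_pos"]))@T
print("ranges tip/handle near z.14-.20")
m=(p["range_z"]>0)&(W[...,2]>.13)&(W[...,2]<.2);ys=d[...,1][m];zs=W[...,2][m];xs=d[...,0][m]
for a,b in [(-.08,-.05),(-.05,-.03),(-.03,-.015),(-.015,.015)]:
    k=(ys>a)&(ys<b); 
    if k.sum(): print(a,b,k.sum(),"x",np.percentile(xs[k],[1,99]).round(3),"y",np.percentile(ys[k],[1,99]).round(3),"z",np.percentile(zs[k],[1,99]).round(3))
cv2.imwrite("pics/w6.png",p["pixels"])
E
```

```text
t 17.65 eef [0.5605 0.0707 0.1146] jig [0.0107 0.0547] toolyaw 9.01 F [ 0.8 -0.1  1. ] w -0.0002
ranges tip/handle near z.14-.20
-0.08 -0.05 389 x [-0.004  0.013] y [-0.052 -0.05 ] z [0.131 0.186]
-0.05 -0.03 4447 x [-0.004  0.014] y [-0.05  -0.037] z [0.131 0.187]
-0.03 -0.015 355 x [0.005 0.012] y [-0.03  -0.015] z [0.192 0.2  ]
-0.015 0.015 5086 x [-0.01   0.013] y [-0.013  0.014] z [0.156 0.2  ]
```

View pics/w6.png

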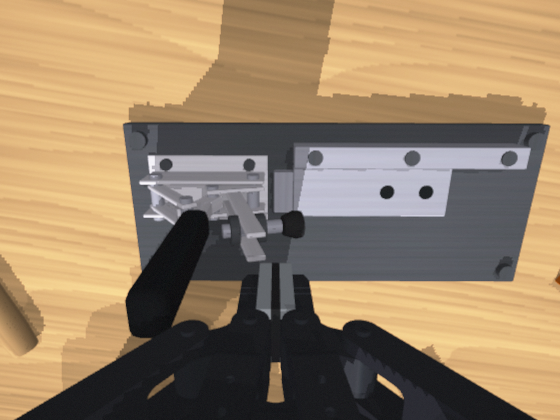

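The view shows the upright handle at (130–205, 215–330), left of the fingertip at (275,270). The lug is still seated. The tool is lined up to within 4 mm in x, so I can push.

Call:
{"api": "carry_out", "payload": {"increments": [0,0.4,-2.0,0,0,0,0,-1.0,0,0,0,0,-1.1,0,0,0,0,-1.1,0,0,0,0,-1.0,0,0]}}

```text
clock: 18.32
eef_pos: [0.5597, 0.1128, 0.1173]
tool_rot: [0.995, 0.095, 0.0, -0.008]
ft_force: [1.4, -3.6, 3.0]
grip_width: 0.0005
grasp_force: 2.2
```

```bash
python3 s.py
```

```text
t 18.325 eef [0.5597 0.1128 0.1173] jig [0.0165 0.0964] toolyaw 10.88 F [ 1.4 -3.6  3. ] w 0.0005
```

Call:
{"api": "carry_out", "payload": {"increments": [0,0,-0.9,0,0,0,0,-0.8,0.6,0,0,0,-0.8,0.9,0,0,0,-0.5,1.1,0,0,0,-0.4,1.1,0]}}

```text
clock: 18.95
eef_pos: [0.5564, 0.132, 0.0814]
tool_rot: [0.994, 0.108, -0.0, -0.015]
ft_force: [-0.2, -4.3, 13.6]
grip_width: 0.0003
grasp_force: 6.1
```

```bash
python3 s.py
python3 - <<'E'
from h import *
for c in ["scene","top"]:
    p=bot.camera(c); show(["grip_end","pad_tip"],p)
E
```

```text
t 18.95 eef [0.5564 0.132  0.0814] jig [0.0162 0.1159] toolyaw 12.4 F [-0.2 -4.3 13.6] w 0.0003
grip_end 0.7 [0.5453 0.1861 0.1717]
pad_tip 0.62 [0.5709 0.0274 0.0642]
pad_tip 0.46 [0.5747 0.0316 0.0591]
```

Call:
{"api": "carry_out", "payload": {"increments": [0,0,-0.8,-0.4,0,0,0,-0.8,0,0,0,0,-0.8,0,0,0,0,-0.8,0,0,0,0,0,0,0]}}

```text
clock: 19.88
eef_pos: [0.55, 0.1478, 0.0847]
tool_rot: [0.993, 0.119, -0.004, -0.02]
ft_force: [1.6, -5.3, 1.3]
grip_width: 0.0001
grasp_force: 2.2
```

```bash
python3 s.py
python3 - <<'E'
from h import *
for c in ["scene"]:
    p=bot.camera(c); show(["grip_end","pad_tip"],p)
E
```

```text
t 19.875 eef [0.55   0.1478 0.0847] jig [0.0124 0.1325] toolyaw 13.73 F [ 1.6 -5.3  1.3] w 0.0001
grip_end 0.55 [0.5426 0.203  0.1496]
grip_end 0.46 [ 0.5746 -0.0014  0.0076]
grip_end 0.45 [0.5604 0.0863 0.0105]
pad_tip 0.94 [0.574  0.0265 0.045 ]
pad_tip 0.74 [0.5659 0.0618 0.0139]
```

```bash
python3 -c "
from h import *
o=bot.get_obs();print(np.round(o['joint_pos'],3),np.round(o['tau'],1),np.round(o['ft_torque'],2))"
```

```text
[0.239 0.447 0.008 1.135 0.04  3.141] [  2.9 -44.5  23.1   0.    1.7  -0. ] [-1.13 -0.23 -0.  ]
```

Call:
{"api": "carry_out", "payload": {"increments": [0,0,-0.6,0.6,0,0,0,-0.5,0.8,0,0,0,-0.4,0.9,0,0,0,-0.3,0.9,0,0,0,0,0,0]}}

```text
clock: 20.65
eef_pos: [0.5474, 0.16, 0.053]
tool_rot: [0.992, 0.127, -0.005, -0.025]
ft_force: [0.4, -0.9, -0.0]
grip_width: -0.0001
grasp_force: 0.0
```

```bash
python3 s.py
python3 - <<'E'
from h import *
for c in ["scene"]:
    p=bot.camera(c); show(["grip_end","pad_tip"],p)
o=bot.get_obs();print(np.round(o['joint_pos'],3))
E
```

```text
t 20.65 eef [0.5474 0.16   0.053 ] jig [0.0117 0.1449] toolyaw 14.63 F [ 0.4 -0.9 -0. ] w -0.0001
grip_end 0.54 [0.5429 0.2128 0.0903]
grip_end 0.36 [ 0.5746 -0.0032  0.0081]
pad_tip 0.81 [0.5732 0.0254 0.0249]
pad_tip 0.5 [ 0.4949  0.3469 -0.001 ]
[ 0.254  0.475 -0.034  1.063  0.049  3.141]
```

Joint 6 is at its range end, so I'll turn the tool back slightly while finishing the push down.

Call:
{"api": "carry_out", "payload": {"increments": [0,0,0,0,-0.15,0,0,-0.4,0,-0.1,0,0,-0.4,0.8,0,0,0,0,0.8,0,0,0,0,0.5,0]}}

```text
clock: 21.42
eef_pos: [0.5441, 0.1674, 0.0327]
tool_rot: [0.968, 0.249, -0.001, -0.025]
ft_force: [-0.3, -1.0, 0.7]
grip_width: 0.0002
grasp_force: 0.3
```

```bash
cat > g.py <<'E'
from h import *
from s import st
st()
p=bot.camera("scene"); show(["grip_end","pad_tip"],p)
o=bot.get_obs();print(np.round(o['joint_pos'],3))
E
python3 g.py
```

```text
t 21.425 eef [0.5441 0.1674 0.0327] jig [0.0097 0.1528] toolyaw 28.86 F [-0.3 -1.   0.7] w 0.0002
grip_end 0.7 [0.5412 0.2166 0.06  ]
pad_tip 0.56 [0.573  0.0252 0.026 ]
pad_tip 0.32 [0.5669 0.0598 0.0159]
[ 0.269  0.493 -0.065  1.013  0.049  2.906]
```

Call:
{"api": "carry_out", "payload": {"increments": [0,0,0,0.4,0,0,0,0,0.3,0,0,0,0,0,0,0,0,0,-2,0,0,0,0,-4,0]}}

```text
clock: 22.2
eef_pos: [0.5439, 0.1644, 0.0857]
tool_rot: [0.968, 0.249, -0.002, -0.024]
ft_force: [0.2, -0.9, 0.1]
grip_width: 0.0001
grasp_force: 0.0
```

Call:
{"api": "carry_out", "payload": {"increments": [0,0,0,-4,0,0,0,0,-3,0,0,-4,0,0,0,0,-4,0,0,0,0,-4,0,0,0]}}

```text
clock: 22.82
eef_pos: [0.4403, 0.1031, 0.155]
tool_rot: [0.968, 0.249, -0.0, -0.024]
ft_force: [0.1, 0.0, 0.1]
grip_width: 0.0002
grasp_force: 0.0
```

Call:
{"api": "carry_out", "payload": {"increments": [0,-4,0,0,0,0,-4,0,0,0,0,0,0,0,0,0,0,0,0,0,0,0,0,0,0]}}

```text
clock: 23.45
eef_pos: [0.3726, 0.0654, 0.1543]
tool_rot: [0.968, 0.25, 0.0, -0.024]
ft_force: [0.1, -0.6, -0.1]
grip_width: 0.0
grasp_force: 0.0
```

```bash
python3 g.py; python3 lug.py top
python3 - <<'E'
from h import *
a=bot.camera("top")["pixels"][170:285,170:345];b=bot.camera("scene")["pixels"][160:310,200:370]
a=cv2.resize(a,(610,400));b=cv2.resize(b,(453,400));im=np.hstack([a,b]);cv2.imwrite("pics/end.png",cv2.resize(im,(798,300)))
E
```

```text
t 23.45 eef [0.3726 0.0654 0.1543] jig [-0.1758  0.0789] toolyaw 28.91 F [ 0.1 -0.6 -0.1] w 0.0
grip_end 0.65 [0.541  0.2141 0.0609]
pad_tip 0.66 [0.5708 0.0238 0.0236]
pad_tip 0.22 [ 0.5597  0.0142 -0.0008]
[ 0.13   0.028 -0.353  1.196  0.048  2.767]
t 23.6 eef [0.3721 0.0653 0.1541] jig [-0.1763  0.0789] toolyaw 28.91 F [ 0.6  0.8 -0.5] w -0.0002
top bar jig (array([ 16.9, -18.1]), array([116.3,  40.7]), 89.6) z 0.0241 pct [[-0.0031, -0.0757], [0.037, 0.0373]]
```

View pics/end.png

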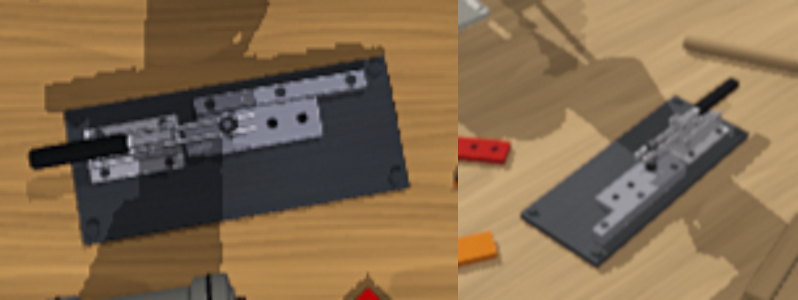

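The picture shows the handle level at (80,152), the rubber foot on the lug at (228,125), and the lug flush with the fence and stop. The robot is clear of everything.

```bash
python3 -c "
from h import *
print(bot.job_done())"
```

```text
the job is handed in; nothing more can be done
None
```

The job is handed in: the lug is home against the back fence and end stop, the clamp is locked with its foot on the lug, and the robot is clear; the hand-in call gave no verdict.

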